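Fill the leaning spice-tin dispenser to the red marker

ROBOT

A 6-joint arm with a two-finger parallel gripper is mounted at the origin on a cart in front of the work surface, level with it; the furniture and walls round the work are solid. World frame = base frame: x ahead of the robot, y to its left, z up, the work surface at z = 0. Lengths are in m, angles in rad, forces in N, time in s.
With the tool pointing down it reaches from about 0.275 to 0.85 m from the base axis. Payload 5.2 kg.
Tool frame: the origin (TCP) lies midway between the tips of the shut fingers; the grasp point (between the pads) lies behind it (grip_depth is the z of the grasp point in the tool frame, in m); z points along the fingers, y is the line along which they close (so a half turn about z gives the same grasp; the last joint's range is limited). The gripper opens to 85 mm and grips with 20 to 120 N. Pads are 22 mm wide; open, the fingers measure 114 mm over their backs; the gripper's body (76 mm by 85 mm) begins 54 mm behind the grasp point. The pads swing forward as they close: fully open they stand 13 mm farther back than shut.
Start: joints at [-1.518, 0.259, 1.535, -0, 1.348, -0.203], TCP at [0.139, -0.532, 0.231] pointing down, gripper open.
Joint ranges: [-3.14, 3.14], [-0.91, 2.08], [0.19, 2.58], [-1.22, 4.36], [0.22, 2.71], [-3.12, 3.12]. Speed limits (rad/s): [2.57, 2.57, 3.14, 3.14, 3.14, 3.14].

INTERFACE

Orientations are given as a unit quaternion [w, x, y, z].
In Python, from cell import state, capture, job_done, grip_depth gives the robot as it stands.
- The arm moves only by the shell command python3 -m handwheel 'ROWS' [FORCE]. ROWS is JSON, a list of rows, each a list of 3 entries, a list of its own where there are three numbers: the shift along the world's x, y, z in units of 25 mm (1.0 is 25 mm), then the turn, a rotation vector about the world's x, y, z in units of 8 degrees (1.0 is 8 degrees), then the opening, from 0 (shut) to 1 (fully open). A call has 1 to 20 rows; each row is the pose to reach, as a shift and turn from the pose commanded when the call began; what a row does not reach only later rows make up. A row lasts 1/10 s, in which the tool goes at most 50 mm and 8.59 degrees, less where a joint would pass 70% of its speed; a pose out of reach is approached as far as the arm can. A call with a gripper value outside its range is refused whole. The fingers move at their own pace and stop on an object; FORCE is the grip in N (left out, the last holds). Time passes only in rows, so rows that repeat a pose let the fingers close. It gives the time, the measured TCP pose, the force, the opening and the grip force at its end, in the units of the state.
- state(): the state, without advancing time (a new reading comes with each control period).
- capture(name): name is "scene" or "top" or "wrist"; returns a dict with "image" (384x512x3 uint8, red, green, blue), "z_map" (384x512 float32, m along the optical axis (not along the pixel's ray), 0 where there is no reading), "camera_matrix" (3x3 intrinsics, pixels), "R" (3x3) and "t" (3): a world point X has camera coordinates R X + t. Camera axes: x right, y down, z forward; pixel columns grow to the right and rows downward; lengths in m; the calibration is good to about 2 mm. A picture is of the moment at which its call begins.
- job_done(): hands the job in; it is judged then, once.
The state is a dict: "time": time; "joints": joint angles; "dq": joint speeds; "joint_torque": joint torques, N m; "position": TCP position; "orientation": TCP orientation; "force": force on the tool from outside, world axes, zero at the start; "torque": the same for the moment, N m; "grip_width": finger opening in m; "grip_force": force on a finger pad.
Only numpy, scipy, OpenCV 4.12 (cv2) and the standard library are available. Lean on these libraries where they do the work, as an engineer would, in place of code of your own. Each camera call takes 0.05 s, during which the arm holds its last target. There are 200 camera calls.

TASK

Load the leaning tin dispenser: stack the flat round spice tins in its tube, one on another and each seated flat, until the top of the stack reaches the red marker, and use no more tins than that takes. Leave the spare tins standing where they are, do not shift the marker, and do not disturb the other things on the bench.

Things in the scene. Friction and masses are not known exactly. Their poses are not given: they have to be found in the camera images.
- tin1_mid (a point): centre (half-way up, 12 mm above its underside) of the flat round spice tin with the orange body and aluminium lid: 60 mm diameter, 24 mm tall, about 90 g; z is its axis, pointing to the lid. All four tins are the same size and stand upright on the bench (top z = 0)
- tin2_mid (a point): centre (half-way up, 12 mm above its underside) of the flat round spice tin with the green body and aluminium lid: 60 mm diameter, 24 mm tall, about 90 g; z is its axis, pointing to the lid. All four tins are the same size and stand upright on the bench (top z = 0)
- tin3_mid (a point): centre (half-way up, 12 mm above its underside) of the flat round spice tin with the blue body and aluminium lid: 60 mm diameter, 24 mm tall, about 90 g; z is its axis, pointing to the lid. All four tins are the same size and stand upright on the bench (top z = 0)
- tin4_mid (a point): centre (half-way up, 12 mm above its underside) of the flat round spice tin with the yellow body and aluminium lid: 60 mm diameter, 24 mm tall, about 90 g; z is its axis, pointing to the lid. All four tins are the same size and stand upright on the bench (top z = 0)
- tin1: the orange tin itself; origin at the centre of its underside
- tin2: the green tin itself; origin at the centre of its underside
- tin3: the blue tin itself; origin at the centre of its underside
- tin4: the yellow tin itself; origin at the centre of its underside
- tube_floor (a point): centre of the inner floor of the leaning steel tin dispenser, on the tube's axis, 44 mm above the bench. z points up along the tube's axis to its open mouth, which leans 26 degrees from vertical towards the robot and its right; y is level, across the tube's two finger openings. The tube is 66 mm wide inside; its walls are 3 mm thick and end 60 mm from this floor along z
- tube: the dispenser's tube; origin and axes as tube_floor. It has a lower (-x) and an upper (+x) curved wall; at both sides (+y, -y) it is open over its full height, about 44 mm wide, so fingers holding a tin across its sides along y can go all the way down. Its floor is a disc of 77 mm diameter, 6 mm thick; nothing stands beside the openings
- dispenser: the dispenser's dark wooden base, 135 x 104 x 14 mm, fixed to the bench; origin at the centre of its underside, x points away from the side to which the tube leans
- marker_line (a point): the red level marker: this point lies on the tube's axis, level with the marker's upper edge, 36 to 60 mm from the tube floor along z; axes as tube_floor. The marker is a 5 mm high red band round the upper (+x) wall's outside, with a red line inside and ears that reach 49 mm to either side of the axis, 25 to 30 mm to its +x side. It holds by friction only
- salt_cellar: white salt cellar, an open round bowl 62 mm wide and 36 mm tall, among the tins; not a tin; origin at the centre of its underside
- water_bottle_1: green glass water bottle, 70 mm wide, 272 mm tall, at the back; origin at the centre of its underside
- shaker: steel cocktail shaker, 69 mm wide, 193 mm tall, at the back; origin at the centre of its underside
- bitters_1: small brown bottle with a red cap, 48 mm wide, 134 mm tall, at the back; origin at the centre of its underside
- jigger: brass double-cone jigger, 44 mm wide, 80 mm tall, at the back right corner; origin at the centre of its underside
- tumbler_1: clear rocks glass, 70 mm wide, 86 mm tall, on the left; origin at the centre of its underside
There are look-alikes about, which are no part of the job. What is shaped like the tin2 but brown, purple or turquoise is not meant.

How it is judged:
On the way, in this order (a step that is already met when the one before it is completed fails the run):
1. a tin lies flat on the floor of the tube (((x of tin1_mid in the frame of tube_floor between -0.008 and 0.008 m and y of tin1_mid in the frame of tube_floor between -0.008 and 0.008 m and angle between the z axis of tin1_mid and the z axis of tube_floor, either way round below 0.12 rad and z of tin1_mid in the frame of tube_floor between 0.008 and 0.017 m) or (x of tin2_mid in the frame of tube_floor between -0.008 and 0.008 m and y of tin2_mid in the frame of tube_floor between -0.008 and 0.008 m and angle between the z axis of tin2_mid and the z axis of tube_floor, either way round below 0.12 rad and z of tin2_mid in the frame of tube_floor between 0.008 and 0.017 m) or (x of tin3_mid in the frame of tube_floor between -0.008 and 0.008 m and y of tin3_mid in the frame of tube_floor between -0.008 and 0.008 m and angle between the z axis of tin3_mid and the z axis of tube_floor, either way round below 0.12 rad and z of tin3_mid in the frame of tube_floor between 0.008 and 0.017 m) or (x of tin4_mid in the frame of tube_floor between -0.008 and 0.008 m and y of tin4_mid in the frame of tube_floor between -0.008 and 0.008 m and angle between the z axis of tin4_mid and the z axis of tube_floor, either way round below 0.12 rad and z of tin4_mid in the frame of tube_floor between 0.008 and 0.017 m))), for 0.2 s.
2. a second tin lies flat on the first (((x of tin1_mid in the frame of tube_floor between -0.008 and 0.008 m and y of tin1_mid in the frame of tube_floor between -0.008 and 0.008 m and angle between the z axis of tin1_mid and the z axis of tube_floor, either way round below 0.12 rad and z of tin1_mid in the frame of tube_floor between 0.032 and 0.041 m) or (x of tin2_mid in the frame of tube_floor between -0.008 and 0.008 m and y of tin2_mid in the frame of tube_floor between -0.008 and 0.008 m and angle between the z axis of tin2_mid and the z axis of tube_floor, either way round below 0.12 rad and z of tin2_mid in the frame of tube_floor between 0.032 and 0.041 m) or (x of tin3_mid in the frame of tube_floor between -0.008 and 0.008 m and y of tin3_mid in the frame of tube_floor between -0.008 and 0.008 m and angle between the z axis of tin3_mid and the z axis of tube_floor, either way round below 0.12 rad and z of tin3_mid in the frame of tube_floor between 0.032 and 0.041 m) or (x of tin4_mid in the frame of tube_floor between -0.008 and 0.008 m and y of tin4_mid in the frame of tube_floor between -0.008 and 0.008 m and angle between the z axis of tin4_mid and the z axis of tube_floor, either way round below 0.12 rad and z of tin4_mid in the frame of tube_floor between 0.032 and 0.041 m))), for 0.2 s.
At the end, for the whole second after the job is handed in: Tins lie flat in the tube, stacked from its floor; the top one's top is at most 3 mm below and at most 27 mm (one tin + 3 mm) above the marker's upper edge; every other tin stands upright on the bench within 40 mm of where it stood; all at rest (((x of tin1_mid in the frame of tube_floor between -0.008 and 0.008 m and y of tin1_mid in the frame of tube_floor between -0.008 and 0.008 m and angle between the z axis of tin1_mid and the z axis of tube_floor, either way round below 0.12 rad and z of tin1_mid in the frame of tube_floor between 0.008 and 0.017 m) or (x of tin2_mid in the frame of tube_floor between -0.008 and 0.008 m and y of tin2_mid in the frame of tube_floor between -0.008 and 0.008 m and angle between the z axis of tin2_mid and the z axis of tube_floor, either way round below 0.12 rad and z of tin2_mid in the frame of tube_floor between 0.008 and 0.017 m) or (x of tin3_mid in the frame of tube_floor between -0.008 and 0.008 m and y of tin3_mid in the frame of tube_floor between -0.008 and 0.008 m and angle between the z axis of tin3_mid and the z axis of tube_floor, either way round below 0.12 rad and z of tin3_mid in the frame of tube_floor between 0.008 and 0.017 m) or (x of tin4_mid in the frame of tube_floor between -0.008 and 0.008 m and y of tin4_mid in the frame of tube_floor between -0.008 and 0.008 m and angle between the z axis of tin4_mid and the z axis of tube_floor, either way round below 0.12 rad and z of tin4_mid in the frame of tube_floor between 0.008 and 0.017 m)) and ((x of tin1_mid in the frame of tube_floor between -0.008 and 0.008 m and y of tin1_mid in the frame of tube_floor between -0.008 and 0.008 m and angle between the z axis of tin1_mid and the z axis of tube_floor, either way round below 0.12 rad and z of tin1_mid in the frame of tube_floor between 0.032 and 0.041 m) or (x of tin2_mid in the frame of tube_floor between -0.008 and 0.008 m and y of tin2_mid in the frame of tube_floor between -0.008 and 0.008 m and angle between the z axis of tin2_mid and the z axis of tube_floor, either way round below 0.12 rad and z of tin2_mid in the frame of tube_floor between 0.032 and 0.041 m) or (x of tin3_mid in the frame of tube_floor between -0.008 and 0.008 m and y of tin3_mid in the frame of tube_floor between -0.008 and 0.008 m and angle between the z axis of tin3_mid and the z axis of tube_floor, either way round below 0.12 rad and z of tin3_mid in the frame of tube_floor between 0.032 and 0.041 m) or (x of tin4_mid in the frame of tube_floor between -0.008 and 0.008 m and y of tin4_mid in the frame of tube_floor between -0.008 and 0.008 m and angle between the z axis of tin4_mid and the z axis of tube_floor, either way round below 0.12 rad and z of tin4_mid in the frame of tube_floor between 0.032 and 0.041 m)) and ((x of tin1_mid in the frame of tube_floor between -0.008 and 0.008 m and y of tin1_mid in the frame of tube_floor between -0.008 and 0.008 m and angle between the z axis of tin1_mid and the z axis of tube_floor, either way round below 0.12 rad and z of tin1_mid in the frame of marker_line between -0.015 and 0.015 m) or (x of tin2_mid in the frame of tube_floor between -0.008 and 0.008 m and y of tin2_mid in the frame of tube_floor between -0.008 and 0.008 m and angle between the z axis of tin2_mid and the z axis of tube_floor, either way round below 0.12 rad and z of tin2_mid in the frame of marker_line between -0.015 and 0.015 m) or (x of tin3_mid in the frame of tube_floor between -0.008 and 0.008 m and y of tin3_mid in the frame of tube_floor between -0.008 and 0.008 m and angle between the z axis of tin3_mid and the z axis of tube_floor, either way round below 0.12 rad and z of tin3_mid in the frame of marker_line between -0.015 and 0.015 m) or (x of tin4_mid in the frame of tube_floor between -0.008 and 0.008 m and y of tin4_mid in the frame of tube_floor between -0.008 and 0.008 m and angle between the z axis of tin4_mid and the z axis of tube_floor, either way round below 0.12 rad and z of tin4_mid in the frame of marker_line between -0.015 and 0.015 m)) and ((x of tin1_mid in the frame of tube_floor between -0.008 and 0.008 m and y of tin1_mid in the frame of tube_floor between -0.008 and 0.008 m and angle between the z axis of tin1_mid and the z axis of tube_floor, either way round below 0.12 rad and z of tin1_mid in the frame of marker_line below 0.015 m and z of tin1_mid in the frame of tube_floor above 0 m) or (distance of tin1_mid from where it was at the start of the episode below 0.04 m and angle between tin1_mid's own z axis and vertical below 0.1 rad and height (world z) of tin1_mid between 0.008 and 0.017 m)) and ((x of tin2_mid in the frame of tube_floor between -0.008 and 0.008 m and y of tin2_mid in the frame of tube_floor between -0.008 and 0.008 m and angle between the z axis of tin2_mid and the z axis of tube_floor, either way round below 0.12 rad and z of tin2_mid in the frame of marker_line below 0.015 m and z of tin2_mid in the frame of tube_floor above 0 m) or (distance of tin2_mid from where it was at the start of the episode below 0.04 m and angle between tin2_mid's own z axis and vertical below 0.1 rad and height (world z) of tin2_mid between 0.008 and 0.017 m)) and ((x of tin3_mid in the frame of tube_floor between -0.008 and 0.008 m and y of tin3_mid in the frame of tube_floor between -0.008 and 0.008 m and angle between the z axis of tin3_mid and the z axis of tube_floor, either way round below 0.12 rad and z of tin3_mid in the frame of marker_line below 0.015 m and z of tin3_mid in the frame of tube_floor above 0 m) or (distance of tin3_mid from where it was at the start of the episode below 0.04 m and angle between tin3_mid's own z axis and vertical below 0.1 rad and height (world z) of tin3_mid between 0.008 and 0.017 m)) and ((x of tin4_mid in the frame of tube_floor between -0.008 and 0.008 m and y of tin4_mid in the frame of tube_floor between -0.008 and 0.008 m and angle between the z axis of tin4_mid and the z axis of tube_floor, either way round below 0.12 rad and z of tin4_mid in the frame of marker_line below 0.015 m and z of tin4_mid in the frame of tube_floor above 0 m) or (distance of tin4_mid from where it was at the start of the episode below 0.04 m and angle between tin4_mid's own z axis and vertical below 0.1 rad and height (world z) of tin4_mid between 0.008 and 0.017 m)) and linear speed of each of tin1, tin2, tin3, tin4 below 0.02 m/s); the robot touches nothing.
It fails at once if another thing (salt cellar, bottle, shaker, jigger, glass) is moved more than 25 mm or tipped (distance of any of salt_cellar, water_bottle_1, shaker, bitters_1, jigger, tumbler_1 from where it was at the start of the episode above 0.025 m or angle between any of salt_cellar, water_bottle_1, shaker, bitters_1, jigger, tumbler_1's own z axis and vertical above 0.3 rad).
It fails at once if the marker is shifted more than 4 mm (distance of marker_line from where it was at the start of the episode above 0.004 m).
It also fails if it takes over 72 s, if anything falls off the work surface, if the arm or the gripper's body presses on something with over 40 N, if the wrist force passes 120 N, or if a joint passes its speed limit or range.

## Working session

There is one attempt and no reset: what is moved stays moved. The work goes in short steps, Python scripts to look and compute and a shell command to move; the robot and the scene stay as the last step left them, time stands still between calls to the robot, and variables do not carry over. Pictures are saved under pics/ and viewed, at most 13 in all, crops included, and the job is handed in when it is done.

```bash
ls; mkdir -p pics
python3 - <<'E'
from cell import state,capture,grip_depth
import cv2,numpy as np
print(state(),grip_depth)
for n in("scene","top"):
    c=capture(n);np.savez(n+".npz",**c)
    cv2.imwrite(f"pics/{n}.png",cv2.resize(c["image"][...,::-1],(800,600)))
    print(n,c["camera_matrix"],c["R"],c["t"])
E
```

```text
pics
{'time': 0.0, 'joints': array([-1.51780891e+00,  2.59345714e-01,  1.53609072e+00,  2.68467014e-05,
        1.34799010e+00, -2.02805140e-01]), 'dq': array([ 0.00096685,  0.00140394,  0.00013363, -0.00053025,  0.00096102,
        0.00011915]), 'joint_torque': array([ 3.66019622e-04, -4.46025789e+01, -2.90574306e+01, -3.29460936e-04,
        1.16956991e-02, -1.57480497e-05]), 'position': array([ 0.13915747, -0.53156136,  0.23047017]), 'orientation': array([-9.13387339e-04,  9.91832376e-01,  1.27544879e-01,  8.16746970e-05]), 'force': array([ 0.51328417, -0.44929367, -0.38730266]), 'torque': array([0.02562781, 0.01232354, 0.00156664]), 'grip_force': 0.0, 'grip_width': 0.0854018778927825} -0.0187
scene [[450.48810705   0.         255.22100444]
 [  0.         450.48810705 185.82371499]
 [  0.           0.           1.        ]] [[-0.79252561 -0.60968284  0.0137835 ]
 [-0.37053577  0.46346126 -0.80492664]
 [ 0.48436185 -0.64303226 -0.59321422]] [0.56757752 0.18332485 1.2425711 ]
top [[443.52480432   0.         259.13128614]
 [  0.         443.52480432 189.82315331]
 [  0.           0.           1.        ]] [[ 0.01460688 -0.99982265 -0.01188727]
 [-0.99497596 -0.01335642 -0.09921917]
 [ 0.0990428   0.01327683 -0.9949946 ]] [0.18311695 0.58943629 1.33015426]
```

View pics/scene.png

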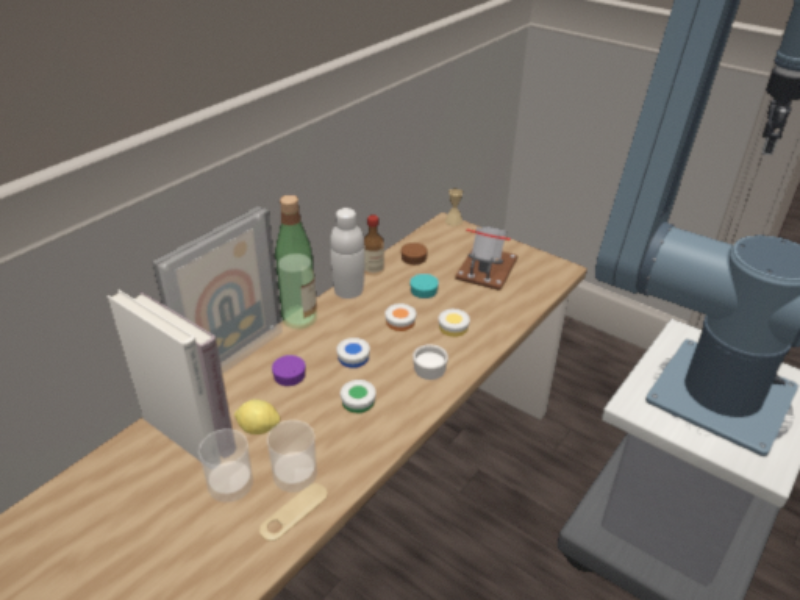

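View pics/top.png

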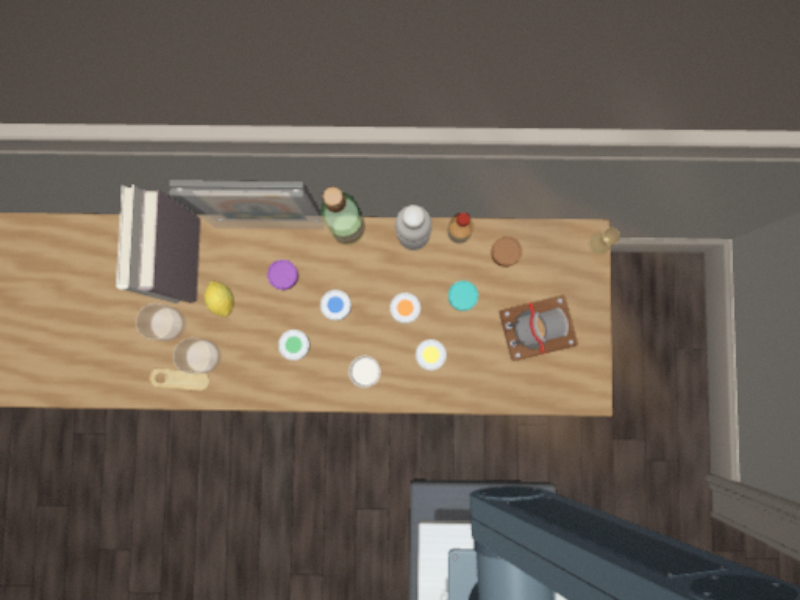

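```bash
cat > h.py <<'E'
import numpy as np,cv2
def cloud(c):
    K,R,t,z=c["camera_matrix"],c["R"],c["t"],c["z_map"].astype(float)
    v,u=np.mgrid[:z.shape[0],:z.shape[1]]
    p=np.stack([(u-K[0,2])/K[0,0]*z,(v-K[1,2])/K[1,1]*z,z],-1)
    P=(p-t)@R
    P[z==0]=np.nan
    return P
def proj(c,X):
    q=np.atleast_2d(X)@c["R"].T+c["t"];return (q@c["camera_matrix"].T)[:,:2]/q[:,2:]
E
python3 - <<'E'
from h import *
T=np.load("top.npz");S=np.load("scene.npz");P=cloud(T);Q=cloud(S)
for n,(u,v) in dict(tin1=(405,307),tin2=(293,345),tin3=(335,305),tin4=(431,355),salt=(365,372),turq=(463,295),base=(538,327),jig=(605,240)).items():
    u=int(u*.64);v=int(v*.64);c=P[v,u]
    r=[]
    for A in(P,Q):
        m=(np.hypot(A[...,0]-c[0],A[...,1]-c[1])<.045)&(A[...,2]>.019)&(A[...,2]<.030)
        a=A[m]
        if len(a)>10:
            (cx,cy),rad=cv2.minEnclosingCircle(a[:,:2].astype(np.float32)); r.append((len(a),a.mean(0).round(4),(round(cx,4),round(cy,4),round(rad,4))))
    print(n,c.round(3),*r)
c=P[209,344]
for A in(P,Q):
    m=(np.hypot(A[...,0]-c[0],A[...,1]-c[1])<.12)&(A[...,2]>.009)&(A[...,2]<.019)
    print(m.sum(),cv2.minAreaRect(A[m][:,:2].astype(np.float32)),A[m].mean(0))
for n,c,(u,v) in(("s",S,(487,255)),("t",T,(538,327))):
    u=int(u*.64);v=int(v*.64)
    im=c["image"][v-40:v+40,u-50:u+50,::-1];cv2.imwrite(f"pics/crop_{n}.png",cv2.resize(im,(750,600),interpolation=cv2.INTER_CUBIC))
E
```

```text
tin1 [0.568 0.192 0.024] (257, array([0.5676, 0.1911, 0.0231]), (0.5679, 0.1905, 0.0298)) (202, array([0.5649, 0.1924, 0.0233]), (0.5675, 0.1904, 0.0327))
tin2 [0.492 0.412 0.022] (278, array([0.4914, 0.4087, 0.0233]), (0.4911, 0.4096, 0.0304)) (296, array([0.4891, 0.4101, 0.0234]), (0.4904, 0.4083, 0.0317))
tin3 [0.57  0.33  0.023] (273, array([0.5719, 0.3281, 0.0233]), (0.5713, 0.3287, 0.0302)) (246, array([0.5686, 0.3298, 0.0235]), (0.5694, 0.3276, 0.0329))
tin4 [0.474 0.141 0.026] (278, array([0.4762, 0.1393, 0.0232]), (0.4761, 0.1392, 0.0298)) (207, array([0.4734, 0.1413, 0.0236]), (0.4746, 0.1392, 0.0318))
salt [0.439 0.269 0.019] (167, array([0.4418, 0.2684, 0.022 ]), (0.4427, 0.2703, 0.0297)) (208, array([0.4415, 0.2669, 0.023 ]), (0.4387, 0.2688, 0.0319))
turq [0.595 0.078 0.024] (262, array([0.5934, 0.0771, 0.0235]), (0.5936, 0.0766, 0.03)) (175, array([0.5897, 0.0785, 0.0237]), (0.5897, 0.0765, 0.0326))
base [ 0.531 -0.067  0.039] (17, array([ 0.5398, -0.0791,  0.0256]), (0.5323, -0.0655, 0.044)) (17, array([ 0.5236, -0.0416,  0.0242]), (0.5239, -0.0423, 0.0101))
jig [ 0.703 -0.197  0.045] (35, array([ 0.7008, -0.1937,  0.0247]), (0.7042, -0.199, 0.0151)) (24, array([ 0.6976, -0.1946,  0.0245]), (0.7005, -0.1973, 0.0144))
689 ((0.5309031009674072, -0.07165984809398651), (0.17921048402786255, 0.15300226211547852), 28.348857879638672) [ 0.53037664 -0.07014326  0.01362991]
444 ((0.5296785235404968, -0.07141178101301193), (0.10575070977210999, 0.14002981781959534), 14.901421546936035) [ 0.51508216 -0.0550964   0.01410616]
```

View pics/crop_s.png

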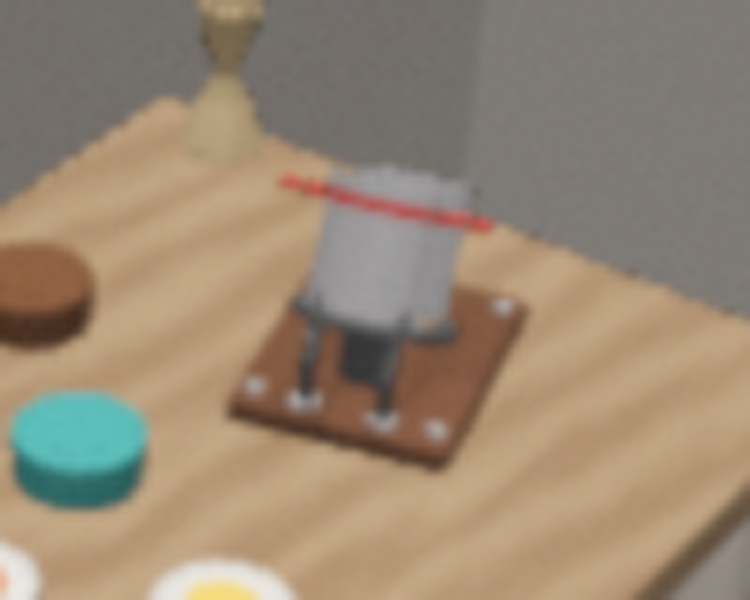

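View pics/crop_t.png

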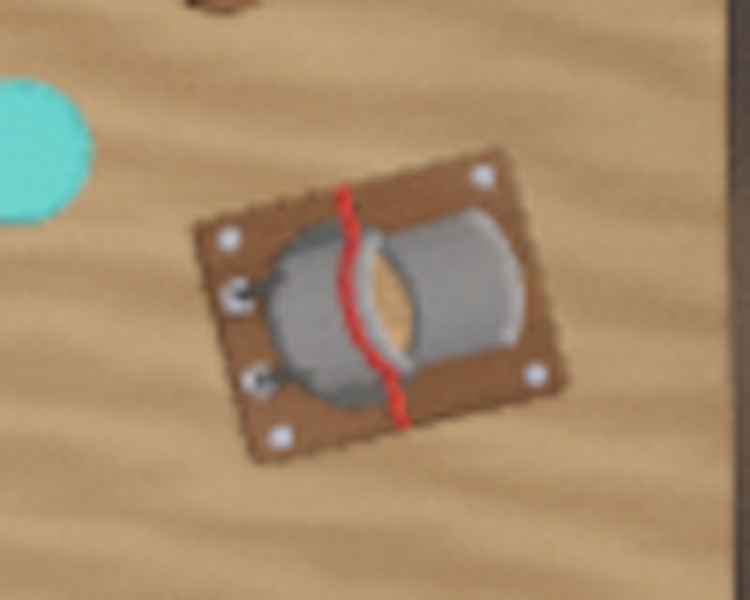

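```bash
cat > fit.py <<'E'
from h import *
from scipy.optimize import least_squares
def frame(p):
    l=np.array([np.cos(p[2]),np.sin(p[2]),0]);a=np.radians(26)
    z=l*np.sin(a)+np.array([0,0,np.cos(a)]);x=-l*np.cos(a)+np.array([0,0,np.sin(a)])
    return np.array([p[0],p[1],.044]),np.array([x,np.cross(z,x),z]).T
def loc(p,A): o,R=frame(p);return (A-o)@R
def fit(A,p0):
    A=A.reshape(-1,3);A=A[np.isfinite(A).all(1)];p=np.array(p0)
    for _ in range(8):
        q=loc(p,A);r=np.hypot(q[:,0],q[:,1]);s=(q[:,2]>.006)&(q[:,2]<.058)&(abs(r-.0345)<.008)
        B=A[s]
        def f(p):
            q=loc(p,B);r=np.hypot(q[:,0],q[:,1]);return np.where(q[:,0]>0,r-.036,r-.033)
        p=least_squares(f,p,loss="soft_l1",f_scale=.0015).x
    return p,s.sum(),np.sqrt(np.mean(f(p)**2))
E
python3 - <<'E'
from fit import *
T=dict(np.load("top.npz"));S=dict(np.load("scene.npz"))
def ray(c,uv,z):
    d=c["R"].T@np.linalg.inv(c["camera_matrix"])@[*uv,1];o=-c["R"].T@c["t"];return o+d*(z-o[2])/d[2]
s=[ray(T,(294+(a+.5)/7.5-.5,169+(b+.5)/7.5-.5),.015) for a,b in((229,238),(483,176),(281,436),(535,374))]
s=np.array(s);l=(s[1]-s[0]+s[3]-s[2]);yaw=np.arctan2(l[1],l[0]);cen=s.mean(0);print(s.round(4),"yaw",yaw,"c",cen)
p0=[cen[0],cen[1],yaw]-np.array([np.cos(yaw),np.sin(yaw),0])*.012
for n,c in(("top",T),("scene",S)):
    P=cloud(c)
    p,k,e=fit(P,p0);print(n,p,k,e)
    d=p[:2]-cen[:2];print(" offset along lean",d@[np.cos(yaw),np.sin(yaw)],"across",d@[-np.sin(yaw),np.cos(yaw)])
    im=c["image"].astype(int);q=loc(p,P)
    m=(im[...,0]>150)&(im[...,1]<90)&(im[...,2]<90)&(np.hypot(q[...,0],q[...,1])<.07)&(abs(q[...,2])<.09)
    print(q[m].round(4)[::2])
E
```

```text
[[ 0.5585 -0.0096  0.015 ]
 [ 0.5856 -0.1142  0.015 ]
 [ 0.4775 -0.0309  0.015 ]
 [ 0.5043 -0.1349  0.015 ]] yaw -1.3178261572689833 c [ 0.53148339 -0.07240242  0.015     ]
top [ 0.52834022 -0.05585235 -1.33831105] 401 0.002005056523275175
 offset along lean -0.016810011222410125 across 0.001099022732369892
[[ 0.0249 -0.045   0.0437]
 [ 0.0334 -0.0415  0.0542]
 [ 0.0323 -0.0388  0.0515]
 [-0.0208 -0.04   -0.0217]
 [ 0.0301 -0.0326  0.0511]
 [ 0.0279 -0.03    0.0468]
 [-0.0049 -0.0292  0.0012]
 [ 0.0311 -0.0242  0.049 ]
 [ 0.0339 -0.0212  0.0516]
 [ 0.0313 -0.0166  0.0412]
 [ 0.0372 -0.0135  0.0481]
 [ 0.0398 -0.0106  0.0506]
 [ 0.0389 -0.0078  0.0482]
 [ 0.035  -0.0052  0.0416]
 [ 0.0406 -0.0015  0.053 ]
 [ 0.0403  0.004   0.0503]
 [ 0.0352  0.0067  0.0422]
 [ 0.0397  0.0103  0.0519]
 [ 0.0361  0.0136  0.0506]
 [ 0.0351  0.0199  0.0516]
 [ 0.0332  0.0233  0.0525]
 [ 0.0288  0.0267  0.0501]
 [-0.01    0.0299 -0.0036]
 [-0.0045  0.0328  0.0027]
 [ 0.0294  0.0357  0.0522]
 [ 0.0313  0.0384  0.0537]
 [-0.0231  0.0426 -0.0211]
 [-0.0234  0.0456 -0.0228]
 [ 0.0291  0.0474  0.0519]]
scene [ 0.52524536 -0.05635793 -1.2975944 ] 296 0.00281644626196924
 offset along lean -0.01709510381198278 across -0.0020238719880739066
[[ 0.0266 -0.0314  0.0498]
 [ 0.0406 -0.018   0.0501]
 [ 0.0331  0.0109  0.0492]
 [ 0.0318  0.0274  0.0493]
 [ 0.0253  0.039   0.0513]]
```

```bash
python3 -m handwheel '[[[13.48,26.8,-3.6],[0,0,11.24],1],[[13.48,26.8,-3.6],[0,0,11.24],1],[[13.48,26.8,-3.6],[0,0,11.24],1],[[13.48,26.8,-3.6],[0,0,11.24],1],[[13.48,26.8,-3.6],[0,0,11.24],1],[[13.48,26.8,-3.6],[0,0,11.24],1],[[13.48,26.8,-3.6],[0,0,11.24],1],[[13.48,26.8,-3.6],[0,0,11.24],1],[[13.48,26.8,-3.6],[0,0,11.24],1],[[13.48,26.8,-3.6],[0,0,11.24],1],[[13.48,26.8,-3.6],[0,0,11.24],1],[[13.48,26.8,-3.6],[0,0,11.24],1],[[13.48,26.8,-3.6],[0,0,11.24],1],[[13.48,26.8,-3.6],[0,0,11.24],1],[[13.48,26.8,-3.6],[0,0,11.24],1],[[13.48,26.8,-3.6],[0,0,11.24],1],[[13.48,26.8,-3.6],[0,0,11.24],1],[[13.48,26.8,-3.6],[0,0,11.24],1],[[13.48,26.8,-3.6],[0,0,11.24],1],[[13.48,26.8,-3.6],[0,0,11.24],1]]' 40
cat > tin.py <<'E'
# wrist picture + refined positions of tins near the given xy, in world
import sys
from h import *
from cell import capture,state
from scipy.spatial.transform import Rotation as Ro
def look(xys,name=None):
    c=capture("wrist");P=cloud(c)
    if name: cv2.imwrite(f"pics/{name}.png",c["image"][...,::-1])
    for x,y in xys:
        m=(np.hypot(P[...,0]-x,P[...,1]-y)<.045)&(P[...,2]>.019)&(P[...,2]<.029)
        a=P[m]
        if len(a)>20:
            (cx,cy),r=cv2.minEnclosingCircle(a[:,:2].astype(np.float32));print(len(a),a.mean(0).round(4),round(cx,4),round(cy,4),round(r,4))
    s=state();R=Ro.from_quat(s["orientation"],scalar_first=True).as_matrix()
    print(s["position"].round(4),"tool y",R[:,1].round(3),"tool z",R[:,2].round(3),s["time"]);return c,P
E
python3 -c "
from tin import *
look([(.476,.139),(.568,.191),(.57,.328)],'w1')"
```

```text
time: 2.1
position: [0.476, 0.1366, 0.1417]
orientation: [0.0, 0.613, 0.79, 0.0]
force: [0.5, 0.2, -0.5]
grip_width: 0.0854
grip_force: 0.0
3145 [0.4764 0.1439 0.0248] 0.4766 0.1425 0.0301
3523 [0.5671 0.1951 0.0249] 0.5683 0.1942 0.0304
1078 [0.5758 0.3103 0.0246] 0.5759 0.3169 0.0258
[0.4761 0.1367 0.1417] tool y [0.968 0.25  0.   ] tool z [ 0. -0. -1.] 2.15
```

View pics/w1.png

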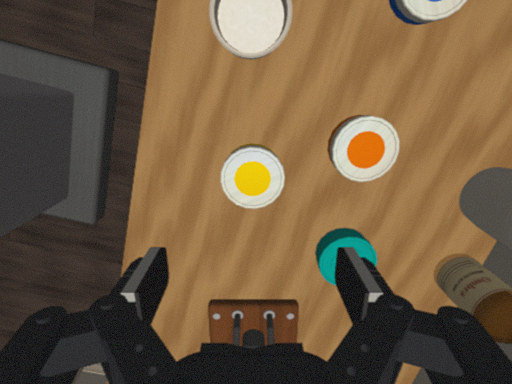

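```bash
python3 -m handwheel '[[[0,0.1,-2],[0,0,0],1],[[0,0.1,-4],[0,0,0],1],[[0,0.1,-5],[0,0,0],1],[[0,0.1,-5.4],[0,0,0],1],[[0,0.1,-5.6],[0,0,0],1],[[0,0.1,-5.6],[0,0,0],1],[[0,0.1,-5.6],[0,0,0],1]]' 40
python3 -c "
from tin import *
c,P=look([(.476,.139),(.568,.191)],'w2')"
```

```text
time: 2.85
position: [0.4775, 0.1404, 0.0027]
orientation: [0.001, 0.612, 0.791, 0.001]
force: [-0.9, 0.7, -0.2]
grip_width: 0.0853
grip_force: 0.0
10976 [0.4745 0.1449 0.0247] 0.4688 0.1417 0.0379
11342 [0.5624 0.1945 0.0247] 0.5674 0.1938 0.0304
[0.4775 0.1404 0.0028] tool y [0.968 0.252 0.003] tool z [ 0.003  0.    -1.   ] 2.9
```

View pics/w2.png

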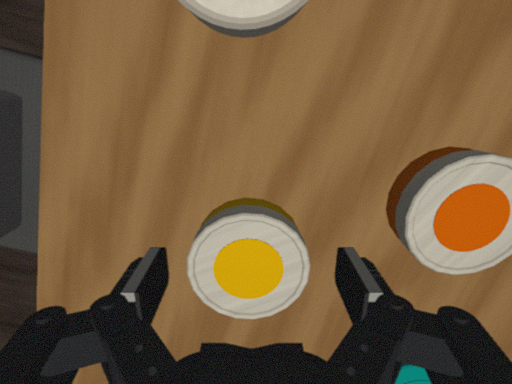

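```bash
python3 -m handwheel '[[[0,0.03,-0.05],[0,0,0],0.6],[[0,0.03,-0.05],[0,0,0],0.5],[[0,0.03,-0.05],[0,0,0],0.4],[[0,0.03,-0.05],[0,0,0],0.4],[[0,0.03,-0.05],[0,0,0],0.4],[[0,0.03,-0.05],[0,0,0],0.4]]' 40
python3 -c "
from tin import *
c,P=look([],'w3')
np.savez('w3.npz',**c)
s=state();print(s['grip_width'],s['grip_force'],s['force'])
m=np.abs(P-[.477,.14,.0]).max(-1)<.05
x=P[m&(P[...,2]>.02)&(P[...,2]<.028)];(cx,cy),r=cv2.minEnclosingCircle(x[:,:2].astype(np.float32));print(cx,cy,r)"
```

```text
time: 3.5
position: [0.4766, 0.1413, 0.001]
orientation: [0.001, 0.612, 0.791, 0.0]
force: [-1.1, 0.4, 7.1]
grip_width: 0.0584
grip_force: 41.9
[0.4767 0.1413 0.0011] tool y [0.968 0.252 0.001] tool z [ 0.001  0.    -1.   ] 3.55
0.05869901513831916 41.88775420188904 [-1.39739096  0.11232821  6.84301834]
0.475658655166626 0.1496320366859436 0.04315219074487686
```

View pics/w3.png

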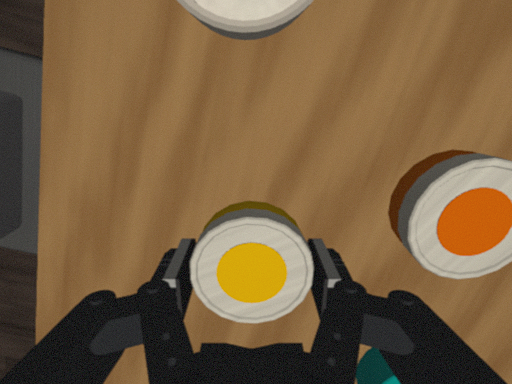

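```bash
python3 -m handwheel '[[[0,0,1],[0,0,0],0.4],[[0,0,3],[0,0,0],0.4],[[0,0,5],[0,0,0],0.4],[[0.3,-1,6],[0,0,0],0.4],[[0.8,-3,6],[0.8,0.2,0],0.4],[[1.3,-5,6],[1.6,0.4,0],0.4],[[1.8,-7,6],[2.4,0.62,0],0.4],[[2.3,-8.5,5.8],[3.15,0.81,0],0.4],[[2.46,-9.58,5.31],[3.15,0.81,0],0.4],[[2.46,-9.58,5.31],[3.15,0.81,0],0.4],[[2.46,-9.58,5.31],[3.15,0.81,0],0.4],[[2.46,-9.58,5.31],[3.15,0.81,0],0.4],[[2.46,-9.58,5.31],[3.15,0.81,0],0.4],[[2.46,-9.58,5.31],[3.15,0.81,0],0.4]]'
cat > tube.py <<'E'
from tin import *
from fit import *
import sys
c,P=look([],sys.argv[1]);np.savez(sys.argv[1]+".npz",**c)
p0=[.5272,-.0559,-1.318]
p,k,e=fit(P,p0);print("fit",p,k,e)
s=state();R=Ro.from_quat(s["orientation"],scalar_first=True).as_matrix()
for p in(p0,p):
    o,F=frame(p);print("tcp in tube",loc(p,s["position"]).round(4),"tool z",(F.T@R[:,2]).round(3),"tool y",(F.T@R[:,1]).round(3))
im=c["image"].astype(int);q=loc(p,P);m=(im[...,0]>130)&(im[...,1]<70)&(im[...,2]<70)&(np.abs(q).max(-1)<.07)
a=q[m];print("red",len(a),np.percentile(a,[5,25,50,75,95],axis=0).round(4) if len(a) else "")
print(s["grip_width"],s["grip_force"],s["force"])
E
python3 tube.py w4
```

```text
time: 4.95
position: [0.5377, -0.0969, 0.1336]
orientation: [-0.177, 0.595, 0.772, 0.138]
force: [0.6, -0.6, -1.5]
grip_width: 0.0582
grip_force: 43.8
[ 0.5378 -0.0971  0.1336] tool y [0.967 0.253 0.002] tool z [-0.109  0.424 -0.899] 5.0
fit [ 0.52977639 -0.0498643  -1.4366373 ] 1143 0.0019199355944193705
tcp in tube [0.001  0.0001 0.0991] tool z [-0.001 -0.    -1.   ] tool y [ 0.004 -1.     0.   ]
tcp in tube [-0.0038 -0.0016  0.1015] tool z [-0.003  0.052 -0.999] tool y [ 0.11  -0.993 -0.052]
red 852 [[ 0.0211 -0.0407  0.0522]
 [ 0.0256 -0.0225  0.054 ]
 [ 0.0309  0.0031  0.0554]
 [ 0.0348  0.0264  0.0566]
 [ 0.0375  0.0452  0.0578]]
0.05859504581789245 43.776896595954895 [-0.7242563   0.06795018 -0.98618305]
```

View pics/w4.png

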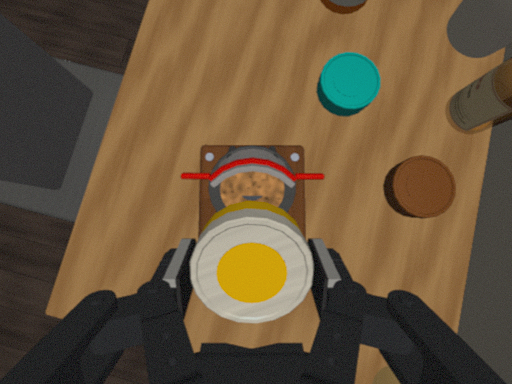

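Run:
```python
from fit import *
from cell import state
c=dict(np.load("w4.npz"));P=cloud(c);s=state()
def ray(uv,o0,n):
    d=c["R"].T@np.linalg.inv(c["camera_matrix"])@[*uv,1];o=-c["R"].T@c["t"];return o+d*(n@(o0-o))/(n@d)
Z=np.array([0,0,1.])
print("screws wrist",ray((209,157),.015*Z,Z).round(4),ray((295,157),.015*Z,Z).round(4),"top .5585 -.0096 / .4775 -.0309")
p0=np.array([.5272,-.0559,-1.318]);o,F=frame(p0)
A=P.reshape(-1,3);A=A[np.isfinite(A).all(1)];q=loc(p0,A);r=np.hypot(q[:,0],q[:,1])
k=(q[:,0]>.005)&(q[:,2]>.005)&(q[:,2]<.045)&(abs(r-.0345)<.008)&(abs(q[:,1])<.03)
b=q[k];print(k.sum())
for rad in(.033,.036):
  f=lambda d:np.hypot(b[:,0]-d[0],b[:,1]-d[1])-rad
  g=least_squares(f,[0,0],loss="soft_l1",f_scale=.001);print("tube xy shift wrist, r",rad,g.x.round(4),np.sqrt((f(g.x)**2).mean()))
# red upper edge & tin lid in tube frame
h=loc(p0,s["position"])[2]+.023
im=c["image"];hsv=cv2.cvtColor(im,cv2.COLOR_RGB2HSV)
tip=loc(p0,P);m=(np.abs(tip[...,2]-h)<.004)&(np.hypot(tip[...,0],tip[...,1])<.04)
a=tip[m];print(m.sum(),a.mean(0).round(4));ct=cv2.minEnclosingCircle(a[:,:2].astype(np.float32));print("lid",ct)
m=(im[...,0]>130)&(im[...,1]<60)&(im[...,2]<60)&(np.abs(tip).max(-1)<.07)
a=tip[m];e=a[abs(a[:,1])>.04];print("ears",e.min(0),np.median(e,0),e.max(0))
```

```text
screws wrist [ 0.4782 -0.0288  0.015 ] [ 0.5604 -0.0072  0.015 ] top .5585 -.0096 / .4775 -.0309
424
tube xy shift wrist, r 0.033 [ 0.0066 -0.0016] 0.0003613839051428089
tube xy shift wrist, r 0.036 [ 0.0033 -0.0017] 0.00018403576320788934
11104 [ 0.0055 -0.0009  0.1219]
lid ((0.010884440504014492, 0.0007277810946106911), 0.038063883781433105)
ears [ 0.02891353 -0.04928372  0.05004057] [ 0.03129794 -0.04146354  0.05290496] [0.03308515 0.04610154 0.05462508]
```

Run:
```python
from fit import *
from cell import state
c=dict(np.load("w4.npz"));s=state();p0=np.array([.5272,-.0559,-1.318]);o,F=frame(p0);n=F[:,2]
im=c["image"];hsv=cv2.cvtColor(im,cv2.COLOR_RGB2HSV)
m=((hsv[...,0]>20)&(hsv[...,0]<32)&(hsv[...,1]>200)&(hsv[...,2]>150)).astype(np.uint8);m[:240]=0
k=max(cv2.findContours(m,0,cv2.CHAIN_APPROX_NONE)[0],key=cv2.contourArea);e=cv2.fitEllipse(k);print(e)
h=loc(p0,s["position"])[2]-.0011+.024
d=c["R"].T@np.linalg.inv(c["camera_matrix"])@[*e[0],1];q=-c["R"].T@c["t"]
X=q+d*(n@(o+h*n-q))/(n@d);print("lid centre in tube",loc(p0,X),"tcp",loc(p0,s["position"]))
```

```text
((251.24351501464844, 272.3944396972656), (58.06880569458008, 68.22703552246094), 89.53844451904297)
lid centre in tube [ 0.00364732 -0.00097477  0.12204475] tcp [1.00307809e-03 7.49364438e-05 9.91447474e-02]
```

```bash
python3 -m handwheel '[[[-0.04,0.14,-0.36],[0,0,0],0.4],[[-0.1,0.36,-0.8],[0,0,0],0.4],[[-0.14,0.54,-1.2],[0,0,0],0.4],[[-0.18,0.71,-1.6],[0,0,0],0.4],[[-0.18,0.71,-1.6],[0,0,0],0.4],[[-0.18,0.71,-1.6],[0,0,0],0.4]]'
python3 -m handwheel '[[[-0.04,0.16,-0.34],[0,0,0],0.4],[[-0.08,0.32,-0.68],[0,0,0],0.4],[[-0.12,0.47,-1.0],[0,0,0],0.4],[[-0.16,0.62,-1.32],[0,0,0],0.4],[[-0.19,0.75,-1.58],[0,0,0],0.4],[[-0.21,0.83,-1.76],[0,0,0],0.4],[[-0.21,0.83,-1.76],[0,0,0],0.4],[[-0.21,0.83,-1.76],[0,0,0],0.4]]'
python3 tube.py w5 | grep -v fit
```

```text
time: 5.6
position: [0.533, -0.0803, 0.0924]
orientation: [-0.178, 0.596, 0.771, 0.138]
force: [-0.5, 0.2, -1.0]
grip_width: 0.0586
grip_force: 43.8
time: 6.4
position: [0.5277, -0.0597, 0.0486]
orientation: [-0.178, 0.596, 0.771, 0.138]
force: [-0.7, 0.6, -0.7]
grip_width: 0.0584
grip_force: 43.9
[ 0.5278 -0.0597  0.0487] tool y [0.968 0.251 0.001] tool z [-0.11   0.425 -0.898] 6.45
tcp in tube [-0.0014  0.0004  0.006 ] tool z [ 0.001 -0.    -1.   ] tool y [ 0.002 -1.     0.   ]
tcp in tube [-0.0056  0.0025  0.008 ] tool z [-0.     0.029 -1.   ] tool y [ 0.061 -0.998 -0.029]
red 3079 [[ 0.024  -0.0416  0.0519]
 [ 0.027  -0.0217  0.0539]
 [ 0.0309  0.002   0.0548]
 [ 0.036   0.0253  0.0556]
 [ 0.0385  0.0444  0.0565]]
0.058849588890146055 43.86629104614258 [-0.19378826  1.69492363 -1.43731239]
```

```bash
python3 -m handwheel '[[[-0.01,0.04,-0.08],[0,0,0],0.4],[[-0.018,0.068,-0.144],[0,0,0],0.4],[[-0.018,0.068,-0.144],[0,0,0],0.4],[[-0.018,0.068,-0.144],[0,0,0],0.4]]'
python3 -m handwheel '[[[-0.004,0.017,-0.036],[0,0,0],0.4],[[-0.008,0.034,-0.072],[0,0,0],0.4],[[-0.008,0.034,-0.072],[0,0,0],0.4]]'
```

```text
time: 6.85
position: [0.5278, -0.0582, 0.0455]
orientation: [-0.177, 0.596, 0.771, 0.138]
force: [0.3, 1.3, 3.9]
grip_width: 0.0584
grip_force: 44.0
time: 7.15
position: [0.5278, -0.0579, 0.0449]
orientation: [-0.177, 0.596, 0.771, 0.138]
force: [-1.6, -0.8, 12.7]
grip_width: 0.0588
grip_force: 45.1
```

```bash
python3 -m handwheel '[[[0,0,0],[0,0,0],0.95],[[0,0,0],[0,0,0],0.95],[[0,0,0],[0,0,0],0.95],[[0,0,0],[0,0,0],0.95],[[0.04,-0.17,0.36],[0,0,0],0.95],[[0.13,-0.5,1.06],[0,0,0],0.95],[[0.26,-1.02,2.16],[0,0,0],0.95],[[0.44,-1.7,3.6],[0,0,0],0.95],[[0.53,-2.04,4.32],[0,0,0],0.95],[[0.53,-2.04,4.32],[0,0,0],0.95],[[0.53,-2.04,4.32],[0,0,0],0.95]]'
cat > chk.py <<'E'
from tin import *
from fit import *
import sys
c,P=look([],sys.argv[1]);p0=np.array([.5272,-.0559,-1.318]);q=loc(p0,P);s=state()
H=float(sys.argv[2])
m=(np.hypot(q[...,0]-.002,q[...,1])<.022)&(abs(q[...,2]-H)<.015);a=q[m]
A=np.c_[a[:,:2],np.ones(len(a))];w=np.linalg.lstsq(A,a[:,2],rcond=None)[0];print("lid plane",len(a),w.round(4),"median h",np.median(a[:,2]))
print("tcp in tube",loc(p0,s["position"]).round(4))
im=c["image"].astype(int);m=(im[...,0]>130)&(im[...,1]<60)&(im[...,2]<60)&(np.abs(q).max(-1)<.07)
a=q[m];e=a[abs(a[:,1])>.04];print("ears",len(e),np.median(e,0).round(4),np.percentile(e[:,2],[5,95]).round(4))
E
python3 chk.py w6 .024
```

```text
time: 8.25
position: [0.5405, -0.1085, 0.1515]
orientation: [-0.177, 0.596, 0.771, 0.138]
force: [-0.2, 0.3, -0.7]
grip_width: 0.0812
grip_force: 0.0
[ 0.5399 -0.1079  0.1508] tool y [0.968 0.251 0.   ] tool z [-0.11   0.425 -0.898] 8.3
lid plane 1952 [-0.0056 -0.0223  0.0252] median h 0.02514982116730566
tcp in tube [-0.0013  0.0007  0.1194]
ears 104 [ 0.0312 -0.0419  0.0528] [0.0519 0.0542]
```

View pics/w6.png

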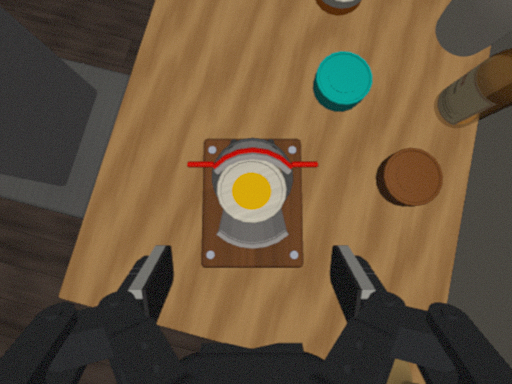

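```bash
python3 -m handwheel '[[[0.1,1,0.3],[0,0,0],1],[[0.2,3,0.3],[-0.8,-0.2,0],1],[[0.4,5,0.2],[-1.6,-0.4,0],1],[[0.6,7,0],[-2.4,-0.6,0],1],[[0.8,9,-0.5],[-3.15,-0.81,0],1],[[1.0,11,-1],[-3.15,-0.81,0],1],[[1.12,12.05,-2],[-3.15,-0.81,0],1],[[1.12,12.05,-2],[-3.15,-0.81,0],1],[[1.12,12.05,-2],[-3.15,-0.81,0],1],[[1.12,12.05,-2],[-3.15,-0.81,0],1],[[1.12,12.05,-2],[-3.15,-0.81,0],1],[[1.12,12.05,-2],[-3.15,-0.81,0],1]]'
python3 -c "
from tin import *
look([(.568,.191),(.572,.328)])"
```

```text
time: 9.5
position: [0.5692, 0.1916, 0.1022]
orientation: [0.0, 0.613, 0.79, 0.0]
force: [-0.3, -0.2, 0.2]
grip_width: 0.0853
grip_force: 0.0
4136 [0.5678 0.1957 0.0248] 0.5684 0.1941 0.0303
4254 [0.5744 0.3222 0.0248] 0.5724 0.3315 0.03
[0.5691 0.1917 0.1021] tool y [0.968 0.25  0.001] tool z [ 0.001  0.    -1.   ] 9.55
```

```bash
python3 -m handwheel '[[[-0.04,0.05,-1.5],[0,0,0],1],[[-0.04,0.05,-3],[0,0,0],1],[[-0.04,0.05,-3.7],[0,0,0],1],[[-0.04,0.05,-4.0],[0,0,0],1],[[-0.04,0.05,-4.04],[0,0,0],1],[[-0.04,0.05,-4.04],[0,0,0],1],[[-0.04,0.05,-4.04],[0,0,0],0.6],[[-0.04,0.05,-4.04],[0,0,0],0.5],[[-0.04,0.05,-4.04],[0,0,0],0.4],[[-0.04,0.05,-4.04],[0,0,0],0.4],[[-0.04,0.05,-4.04],[0,0,0],0.4],[[-0.04,0.05,-4.04],[0,0,0],0.4]]' 40
python3 -c "
from cell import state;s=state();print(s['position'],s['orientation'])"
```

```text
time: 10.75
position: [0.5684, 0.1943, 0.0021]
orientation: [0.001, 0.612, 0.791, 0.001]
force: [-0.3, -0.7, 6.0]
grip_width: 0.0586
grip_force: 42.4
[0.56844278 0.19432948 0.00210878] [0.00089773 0.6116251  0.79114679 0.0008299 ]
```

```bash
python3 -m handwheel '[[[0,0,1],[0,0,0],0.4],[[0,0,3],[0,0,0],0.4],[[0,0,5],[0,0,0],0.4],[[-0.1,-1,6.3],[0,0,0],0.4],[[-0.3,-3,6.3],[0.8,0.2,0],0.4],[[-0.5,-5,6.3],[1.6,0.4,0],0.4],[[-0.7,-7,6.3],[2.4,0.62,0],0.4],[[-0.9,-9,6.3],[3.15,0.81,0],0.4],[[-1.1,-11,6.3],[3.15,0.81,0],0.4],[[-1.14,-12.1,5.95],[3.15,0.81,0],0.4],[[-1.14,-12.1,5.95],[3.15,0.81,0],0.4],[[-1.14,-12.1,5.95],[3.15,0.81,0],0.4],[[-1.14,-12.1,5.95],[3.15,0.81,0],0.4],[[-1.14,-12.1,5.95],[3.15,0.81,0],0.4]]'
cat > rel.py <<'E'
# lid centre of held tin in the tube frame, as the wrist camera sees it; hue range of its spot
from tin import *
from fit import *
import sys
c,P=look([]);s=state();p0=np.array([.5272,-.0559,-1.318]);o,F=frame(p0);n=F[:,2]
R=Ro.from_quat(s["orientation"],scalar_first=True).as_matrix()
a,b,tz=int(sys.argv[1]),int(sys.argv[2]),float(sys.argv[3])
hsv=cv2.cvtColor(c["image"],cv2.COLOR_RGB2HSV)
m=((hsv[...,0]>=a)&(hsv[...,0]<=b)&(hsv[...,1]>180)&(hsv[...,2]>110)).astype(np.uint8);m[:230]=0
k=max(cv2.findContours(m,0,cv2.CHAIN_APPROX_NONE)[0],key=cv2.contourArea);e=cv2.fitEllipse(k);print(e)
h=loc(p0,s["position"])[2]-tz+.024
d=c["R"].T@np.linalg.inv(c["camera_matrix"])@[*e[0],1];q=-c["R"].T@c["t"]
X=q+d*(n@(o+h*n-q))/(n@d)
print("lid centre minus tube (wrist)",(loc(p0,X)[:2]-[.0033,-.0017]).round(4),"tcp",loc(p0,s["position"]).round(4),"tool z in tube",(F.T@R[:,2]).round(3),"tool y",(F.T@R[:,1]).round(3),s["grip_width"],s["force"].round(1))
E
python3 rel.py 5 18 .0021
```

```text
time: 12.15
position: [0.5392, -0.1067, 0.1497]
orientation: [-0.178, 0.595, 0.772, 0.138]
force: [0.6, -0.0, -1.4]
grip_width: 0.059
grip_force: 43.7
[ 0.5392 -0.1068  0.1497] tool y [0.967 0.254 0.002] tool z [-0.11   0.424 -0.899] 12.2
((251.3279571533203, 273.5951232910156), (57.49345016479492, 67.53755187988281), 89.7709732055664)
lid centre minus tube (wrist) [-0.0029  0.0018] tcp [-0.0007  0.0011  0.1179] tool z in tube [-0. -0. -1.] tool y [ 0.004 -1.     0.   ] 0.058718689391990375 [ 0.4  0.3 -0.9]
```

```bash
python3 -m handwheel '[[[0.02,0.08,0.03],[0,0,0],0.4],[[-0.05,0.34,-0.53],[0,0,0],0.4],[[-0.11,0.6,-1.08],[0,0,0],0.4],[[-0.14,0.72,-1.32],[0,0,0],0.4],[[-0.18,0.87,-1.64],[0,0,0],0.4],[[-0.22,1.02,-1.97],[0,0,0],0.4],[[-0.26,1.17,-2.28],[0,0,0],0.4],[[-0.3,1.32,-2.6],[0,0,0],0.4],[[-0.34,1.48,-2.92],[0,0,0],0.4],[[-0.36,1.56,-3.1],[0,0,0],0.4],[[-0.36,1.56,-3.1],[0,0,0],0.4],[[-0.36,1.56,-3.1],[0,0,0],0.4]]'
python3 rel.py 5 18 .0021
```

```text
time: 13.4
position: [0.5297, -0.0689, 0.0715]
orientation: [-0.178, 0.596, 0.771, 0.138]
force: [-0.3, 2.3, -1.1]
grip_width: 0.0581
grip_force: 43.8
[ 0.5299 -0.069   0.0717] tool y [0.968 0.251 0.001] tool z [-0.11   0.425 -0.898] 13.45
((251.3028564453125, 273.55169677734375), (57.39324188232422, 67.54300689697266), 89.82020568847656)
lid centre minus tube (wrist) [-0.002   0.0014] tcp [0.0001 0.0007 0.0307] tool z in tube [ 0.001 -0.    -1.   ] tool y [ 0.002 -1.     0.   ] 0.05862020086060832 [-0.8  2.8 -1.3]
```

Inside without appreciable force; seat it.

```bash
python3 -m handwheel '[[[-0.01,0.04,-0.08],[0,0,0],0.4],[[-0.014,0.054,-0.115],[0,0,0],0.4],[[-0.014,0.054,-0.115],[0,0,0],0.4],[[-0.014,0.054,-0.115],[0,0,0],0.4]]'
python3 -m handwheel '[[[-0.004,0.017,-0.036],[0,0,0],0.4],[[-0.008,0.034,-0.072],[0,0,0],0.4],[[-0.008,0.034,-0.072],[0,0,0],0.4]]'
```

```text
time: 13.85
position: [0.53, -0.0679, 0.0692]
orientation: [-0.177, 0.596, 0.771, 0.138]
force: [0.9, 3.2, 2.4]
grip_width: 0.0581
grip_force: 43.8
time: 14.15
position: [0.5299, -0.0674, 0.0681]
orientation: [-0.177, 0.596, 0.771, 0.138]
force: [-1.1, 1.0, 9.3]
grip_width: 0.0585
grip_force: 44.8
```

```bash
python3 -m handwheel '[[[0,0,0],[0,0,0],0.95],[[0,0,0],[0,0,0],0.95],[[0,0,0],[0,0,0],0.95],[[0,0,0],[0,0,0],0.95],[[0.04,-0.17,0.36],[0,0,0],0.95],[[0.13,-0.5,1.06],[0,0,0],0.95],[[0.26,-1.02,2.16],[0,0,0],0.95],[[0.44,-1.7,3.6],[0,0,0],0.95],[[0.53,-2.04,4.32],[0,0,0],0.95],[[0.53,-2.04,4.32],[0,0,0],0.95],[[0.53,-2.04,4.32],[0,0,0],0.95]]'
python3 chk.py w7 .048
```

```text
time: 15.25
position: [0.5427, -0.1183, 0.1751]
orientation: [-0.177, 0.596, 0.771, 0.138]
force: [-0.4, 0.1, -0.9]
grip_width: 0.081
grip_force: 0.0
[ 0.5421 -0.1177  0.1743] tool y [0.968 0.251 0.   ] tool z [-0.11   0.426 -0.898] 15.3
lid plane 1911 [-0.0034 -0.004   0.0489] median h 0.04889564731393461
tcp in tube [0.    0.001 0.145]
ears 82 [ 0.0312 -0.0421  0.053 ] [0.0516 0.0543]
```

```bash
python3 -m handwheel '[[[0.1,1,0.2],[0,0,0],1],[[0.2,3,0.2],[-0.8,-0.2,0],1],[[0.4,5,0.1],[-1.6,-0.4,0],1],[[0.5,7,0],[-2.4,-0.6,0],1],[[0.6,9,-0.5],[-3.15,-0.81,0],1],[[0.7,11,-1],[-3.15,-0.81,0],1],[[0.8,13,-1.5],[-3.15,-0.81,0],1],[[1,15,-2],[-3.15,-0.81,0],1],[[1.1,16.6,-2.5],[-3.15,-0.81,0],1],[[1.2,17.9,-3],[-3.15,-0.81,0],1],[[1.2,17.9,-3],[-3.15,-0.81,0],1],[[1.2,17.9,-3],[-3.15,-0.81,0],1],[[1.2,17.9,-3],[-3.15,-0.81,0],1],[[1.2,17.9,-3],[-3.15,-0.81,0],1],[[1.2,17.9,-3],[-3.15,-0.81,0],1]]'
python3 -c "
from tin import *
look([(.572,.329),(.491,.409)])"
```

```text
time: 16.8
position: [0.5732, 0.3282, 0.1006]
orientation: [0.0, 0.612, 0.791, 0.0]
force: [-0.5, -0.2, -0.1]
grip_width: 0.0855
grip_force: 0.0
4188 [0.5718 0.3335 0.0248] 0.5725 0.3321 0.0304
6421 [0.4924 0.4135 0.0247] 0.4923 0.4124 0.0301
[0.5732 0.3284 0.1006] tool y [0.968 0.25  0.001] tool z [ 0.001  0.    -1.   ] 16.85
```

```bash
python3 -m handwheel '[[[-0.04,0.05,-1.5],[0,0,0],1],[[-0.04,0.05,-3],[0,0,0],1],[[-0.04,0.05,-3.7],[0,0,0],1],[[-0.04,0.05,-3.98],[0,0,0],1],[[-0.04,0.05,-4.0],[0,0,0],1],[[-0.04,0.05,-4.0],[0,0,0],1],[[-0.04,0.05,-4.0],[0,0,0],0.6],[[-0.04,0.05,-4.0],[0,0,0],0.5],[[-0.04,0.05,-4.0],[0,0,0],0.4],[[-0.04,0.05,-4.0],[0,0,0],0.4],[[-0.04,0.05,-4.0],[0,0,0],0.4],[[-0.04,0.05,-4.0],[0,0,0],0.4]]' 40
python3 -c "
from cell import state;s=state();print(s['position'],s['orientation'])"
```

```text
time: 18.05
position: [0.5728, 0.331, 0.0018]
orientation: [0.001, 0.612, 0.791, 0.001]
force: [-1.0, -0.2, 6.0]
grip_width: 0.0589
grip_force: 43.3
[0.57275321 0.33103175 0.00177602] [7.70882241e-04 6.11679752e-01 7.91104209e-01 1.19069854e-03]
```

```bash
python3 -m handwheel '[[[0,0,1],[0,0,0],0.4],[[0,0,3],[0,0,0],0.4],[[0,0,5],[0,0,0],0.4],[[-0.1,-1,6.5],[0,0,0],0.4],[[-0.2,-3,7],[0,0,0],0.4],[[-0.3,-5,7.2],[0,0,0],0.4],[[-0.5,-7,7.2],[0,0,0],0.4],[[-0.6,-9,7.2],[0.8,0.2,0],0.4],[[-0.75,-11,7.2],[1.6,0.4,0],0.4],[[-0.9,-13,7.2],[2.4,0.62,0],0.4],[[-1.05,-15,7.2],[3.15,0.81,0],0.4],[[-1.2,-17,7.2],[3.15,0.81,0],0.4],[[-1.23,-17.95,6.9],[3.15,0.81,0],0.4],[[-1.23,-17.95,6.9],[3.15,0.81,0],0.4],[[-1.23,-17.95,6.9],[3.15,0.81,0],0.4],[[-1.23,-17.95,6.9],[3.15,0.81,0],0.4],[[-1.23,-17.95,6.9],[3.15,0.81,0],0.4]]'
python3 rel.py 100 125 .0018
```

```text
time: 19.75
position: [0.5411, -0.1164, 0.1731]
orientation: [-0.178, 0.595, 0.772, 0.138]
force: [-0.9, 0.2, -1.0]
grip_width: 0.0583
grip_force: 43.3
[ 0.5411 -0.1165  0.173 ] tool y [0.967 0.254 0.002] tool z [-0.11   0.424 -0.899] 19.8
((251.30252075195312, 271.63006591796875), (57.20497512817383, 66.96195220947266), 89.67304229736328)
lid centre minus tube (wrist) [-0.0002  0.0023] tcp [0.0007 0.0017 0.1432] tool z in tube [-0.  0. -1.] tool y [ 0.004 -1.    -0.   ] 0.05890708875367663 [ 0.2  0.3 -0.8]
```

```bash
python3 -m handwheel '[[[0.07,-0.03,-0.02],[0,0,0],0.4],[[0.0,0.23,-0.58],[0,0,0],0.4],[[-0.06,0.49,-1.13],[0,0,0],0.4],[[-0.09,0.62,-1.37],[0,0,0],0.4],[[-0.13,0.77,-1.69],[0,0,0],0.4],[[-0.17,0.92,-2.02],[0,0,0],0.4],[[-0.21,1.07,-2.33],[0,0,0],0.4],[[-0.25,1.22,-2.65],[0,0,0],0.4],[[-0.29,1.38,-2.99],[0,0,0],0.4],[[-0.31,1.46,-3.17],[0,0,0],0.4],[[-0.31,1.46,-3.17],[0,0,0],0.4],[[-0.31,1.46,-3.17],[0,0,0],0.4]]'
python3 rel.py 100 125 .0018
```

```text
time: 21.0
position: [0.5336, -0.0811, 0.0943]
orientation: [-0.178, 0.596, 0.771, 0.139]
force: [-1.5, 1.0, 6.8]
grip_width: 0.0585
grip_force: 45.6
[ 0.5336 -0.0811  0.0943] tool y [0.968 0.251 0.003] tool z [-0.108  0.426 -0.898] 21.05
((251.3876953125, 271.3760681152344), (61.10380935668945, 67.46720886230469), 88.19903564453125)
lid centre minus tube (wrist) [-0.0021  0.0007] tcp [-0.0013  0.0001  0.0566] tool z in tube [ 0.001 -0.002 -1.   ] tool y [ 0.002 -1.     0.002] 0.05886685374518356 [-1.2  0.9  7.2]
```

```bash
python3 -m handwheel '[[[0.04,-0.17,0.36],[0,0,0],0.4],[[0.08,-0.34,0.72],[0,0,0],0.4],[[0.08,-0.34,0.72],[0,0,0],0.4],[[0.08,-0.34,0.72],[0,0,0],0.4]]'
python3 - <<'E'
from tin import *
from fit import *
c,P=look([],'w8');p0=np.array([.5272,-.0559,-1.318]);q=loc(p0,P);s=state()
hh=loc(p0,s['position'])[2]-.0018+.024
m=(np.hypot(q[...,0],q[...,1])<.027)&(abs(q[...,2]-hh)<.015);a=q[m]
print(hh,len(a),np.linalg.lstsq(np.c_[a[:,:2],np.ones(len(a))],a[:,2],rcond=None)[0].round(4))
cv2.imwrite('pics/w8c.png',cv2.resize(c['image'][120:345,140:360,::-1],None,fx=2.6,fy=2.6))
E
```

```text
time: 21.45
position: [0.5355, -0.0905, 0.1114]
orientation: [-0.177, 0.596, 0.771, 0.138]
force: [-0.7, -0.2, -1.1]
grip_width: 0.0587
grip_force: 44.9
[ 0.5352 -0.0902  0.1111] tool y [0.968 0.251 0.001] tool z [-0.109  0.425 -0.899] 21.5
0.0979566973813924 8989 [-0.0731  0.0092  0.099 ]
```

View pics/w8c.png

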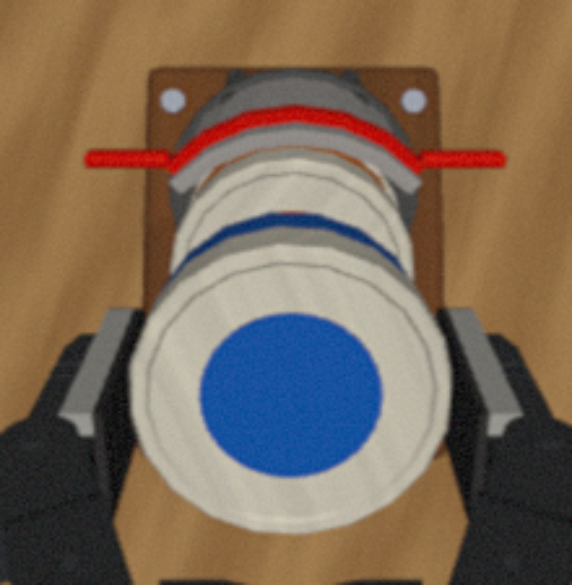

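```bash
python3 -m handwheel '[[[-0.03,0.1,0.05],[0.5,0.13,0],0.4],[[-0.03,0.1,0.05],[0.5,0.13,0],0.4],[[-0.03,0.1,0.05],[0.5,0.13,0],0.4],[[-0.03,0.1,0.05],[0.5,0.13,0],0.4]]'
python3 rel.py 100 125 .0018
python3 - <<'E'
from tin import *
from fit import *
c,P=look([],'w9');p0=np.array([.5272,-.0559,-1.318]);q=loc(p0,P);s=state()
hh=loc(p0,s['position'])[2]-.0018+.024
m=(np.hypot(q[...,0],q[...,1])<.027)&(abs(q[...,2]-hh)<.015);a=q[m]
print(hh,len(a),np.linalg.lstsq(np.c_[a[:,:2],np.ones(len(a))],a[:,2],rcond=None)[0].round(4))
im=c["image"].astype(int);m=(im[...,0]>130)&(im[...,1]<60)&(im[...,2]<60)&(np.abs(q).max(-1)<.07)
a=q[m];e=a[abs(a[:,1])>.04];print("ears",len(e),np.median(e,0).round(4),np.percentile(e[:,2],[5,95]).round(4))
E
```

```text
time: 21.9
position: [0.5343, -0.0875, 0.1123]
orientation: [-0.205, 0.591, 0.764, 0.159]
force: [0.6, -0.4, -0.0]
grip_width: 0.0585
grip_force: 44.8
[ 0.5344 -0.0874  0.1125] tool y [0.968 0.252 0.001] tool z [-0.125  0.486 -0.865] 21.95
((251.3722686767578, 271.6008605957031), (60.43124008178711, 67.41263580322266), 88.42776489257812)
lid centre minus tube (wrist) [-0.0015  0.0016] tcp [0.001  0.0009 0.0757] tool z in tube [ 0.072 -0.    -0.997] tool y [ 0.002 -1.     0.   ] 0.058745150389982174 [-0.3  0.1 -1.7]
[ 0.5344 -0.0873  0.1126] tool y [0.968 0.252 0.001] tool z [-0.125  0.486 -0.865] 22.0
0.09797394703092357 8944 [-0.0044  0.0084  0.0985]
ears 153 [ 0.0313 -0.0415  0.053 ] [0.0515 0.0542]
```

```bash
python3 -m handwheel '[[[0.01,0.08,0.035],[0,0,0],0.4],[[0.01,0.08,0.035],[0,0,0],0.4],[[-0.02,0.2,-0.21],[0,0,0],0.4],[[-0.05,0.31,-0.455],[0,0,0],0.4],[[-0.05,0.31,-0.455],[0,0,0],0.4],[[-0.05,0.31,-0.455],[0,0,0],0.4]]'
python3 rel.py 100 125 .0018
```

```text
time: 22.6
position: [0.533, -0.0796, 0.1007]
orientation: [-0.206, 0.591, 0.764, 0.16]
force: [-0.2, -0.1, -1.6]
grip_width: 0.0586
grip_force: 44.8
[ 0.5332 -0.0798  0.101 ] tool y [0.968 0.251 0.001] tool z [-0.126  0.487 -0.865] 22.65
((251.37042236328125, 271.57830810546875), (60.36716842651367, 67.43924713134766), 88.67510986328125)
lid centre minus tube (wrist) [0.0007 0.0009] tcp [0.0029 0.0002 0.062 ] tool z in tube [ 0.073 -0.    -0.997] tool y [ 0.002 -1.     0.   ] 0.05861448671072704 [-0.5  0.3 -1. ]
```

```bash
python3 -m handwheel '[[[0.0,0.01,-0.08],[0,0,0],0.4],[[-0.01,0.04,-0.16],[0,0,0],0.4],[[-0.02,0.08,-0.24],[0,0,0],0.4],[[-0.025,0.106,-0.303],[0,0,0],0.4],[[-0.025,0.106,-0.303],[0,0,0],0.4],[[-0.025,0.106,-0.303],[0,0,0],0.4]]'
python3 rel.py 100 125 .0018
```

```text
time: 23.25
position: [0.5326, -0.0772, 0.0935]
orientation: [-0.205, 0.591, 0.764, 0.16]
force: [0.2, 0.1, -0.7]
grip_width: 0.0587
grip_force: 44.8
[ 0.5327 -0.0772  0.0936] tool y [0.968 0.251 0.001] tool z [-0.125  0.486 -0.865] 23.3
((251.36033630371094, 271.5916748046875), (60.388179779052734, 67.45732879638672), 88.43767547607422)
lid centre minus tube (wrist) [-0.0005  0.0007] tcp [0.0019 0.0001 0.0542] tool z in tube [ 0.072 -0.    -0.997] tool y [ 0.002 -1.     0.001] 0.058581052445481216 [-0.   1.1 -0.9]
```

No contact force and below the mouth; seat.

```bash
python3 -m handwheel '[[[-0.005,0.02,-0.045],[0,0,0],0.4],[[-0.01,0.045,-0.09],[0,0,0],0.4],[[-0.01,0.045,-0.09],[0,0,0],0.4],[[-0.01,0.045,-0.09],[0,0,0],0.4]]'
python3 -m handwheel '[[[-0.004,0.017,-0.036],[0,0,0],0.4],[[-0.008,0.034,-0.072],[0,0,0],0.4],[[-0.008,0.034,-0.072],[0,0,0],0.4]]'
```

```text
time: 23.7
position: [0.5323, -0.076, 0.0913]
orientation: [-0.205, 0.591, 0.764, 0.16]
force: [-0.7, 0.3, -0.7]
grip_width: 0.0585
grip_force: 44.8
time: 24.0
position: [0.5326, -0.0754, 0.0898]
orientation: [-0.205, 0.591, 0.764, 0.16]
force: [1.4, 0.8, 1.6]
grip_width: 0.0584
grip_force: 45.2
```

```bash
python3 rel.py 100 125 .0018
```

```text
[ 0.5326 -0.0754  0.0898] tool y [0.968 0.251 0.002] tool z [-0.124  0.486 -0.865] 24.05
((251.3988800048828, 271.60015869140625), (60.442440032958984, 67.43114471435547), 89.09683227539062)
lid centre minus tube (wrist) [-0.0006  0.0003] tcp [ 0.0019 -0.0003  0.05  ] tool z in tube [ 0.072 -0.001 -0.997] tool y [ 0.002 -1.     0.001] 0.05869590595898091 [ 0.5 -0.4  2.5]
```

```bash
python3 -m handwheel '[[[-0.004,0.015,-0.03],[0,0,0],0.4],[[-0.004,0.015,-0.03],[0,0,0],0.4],[[-0.004,0.015,-0.03],[0,0,0],0.95],[[-0.004,0.015,-0.03],[0,0,0],0.95],[[-0.004,0.015,-0.03],[0,0,0],0.95],[[-0.004,0.015,-0.03],[0,0,0],0.95],[[0.04,-0.17,0.36],[0,0,0],0.95],[[0.13,-0.5,1.06],[0,0,0],0.95],[[0.26,-1.02,2.16],[0,0,0],0.95],[[0.44,-1.7,3.6],[0,0,0],0.95],[[0.53,-2.04,4.32],[0,0,0],0.95],[[0.53,-2.04,4.32],[0,0,0],0.95],[[0.53,-2.04,4.32],[0,0,0],0.95]]'
python3 chk.py w10 .072
python3 -c "
from cell import capture;import numpy as np,cv2
np.savez('fin.npz',**capture('top'))
from h import *
from fit import *
c=dict(np.load('fin.npz'));P=cloud(c);q=loc([.5272,-.0559,-1.318],P);m=(np.hypot(q[...,0],q[...,1])<.025)&(abs(q[...,2]-.072)<.012);print('top view lid',m.sum(),q[m].mean(0))
m=(np.hypot(P[...,0]-.491,P[...,1]-.41)<.045)&(P[...,2]>.019)&(P[...,2]<.03);print('green',P[m].mean(0))"
```

```text
time: 25.35
position: [0.5453, -0.1263, 0.1975]
orientation: [-0.205, 0.591, 0.764, 0.16]
force: [0.5, -0.1, -0.4]
grip_width: 0.0809
grip_force: 0.0
[ 0.5448 -0.1257  0.1967] tool y [0.968 0.251 0.   ] tool z [-0.126  0.487 -0.864] 25.4
lid plane 1905 [0.0016 0.0063 0.0729] median h 0.07293083198555209
tcp in tube [0.0022 0.0004 0.1688]
ears 59 [ 0.0311 -0.0419  0.053 ] [0.0519 0.054 ]
top view lid 191 [-8.71620720e-05 -3.31887662e-04  7.28964025e-02]
green [0.49126706 0.40873845 0.02343891]
```

View pics/w10.png

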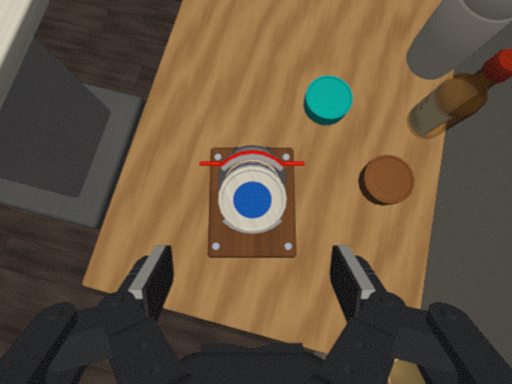

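The third lid (blue, at pixel 252,200) is flat, about 72 mm above the tube floor. The marker ears (200,163 and 303,163) have not moved, and the green tin stands where it was.

```bash
python3 -c "
from cell import job_done;print(job_done())"
```

```text
the job is handed in; nothing more can be done
None
```

The job is handed in (no verdict came back): the yellow, orange and blue tins are stacked flat in the tube, with the top at about 72 mm against the marker's roughly 54 mm; the marker did not move, and the green tin stands where it was.

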